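# Start a timed abacus drill

### The arm

A 6-joint arm with a two-finger parallel gripper is mounted at the origin on the work surface. World frame = base frame: x ahead of the robot, y to its left, z up, the work surface at z = 0. Lengths are in mm, angles in rad, forces in N, time in s.
With the tool pointing down it reaches from about 275 to 1000 mm from the base axis. Payload 8.4 kg.
Tool frame: the origin (TCP) lies between the finger pads; the fingertips stand r.tips_ahead ahead of it and the grasp point (between the pads) lies 6 mm ahead of it (r.tips_ahead is the distance from the TCP to the fingertips, in mm); z points along the fingers, y is the line along which they close (so a half turn about z gives the same grasp; the last joint's range is limited). The gripper opens to 85 mm and grips with 20 to 120 N. Pads are 22 mm wide; open, the fingers measure 114 mm over their backs; the gripper's body (76 mm by 85 mm) begins 54 mm behind the grasp point. The pads swing forward as they close: fully open they stand 13 mm farther back than shut.
Start: joints at [-1.246, 0.353, 1.633, -0, 1.155, -0.002], TCP at [200.632, -591.925, 256.281] pointing down, gripper open.
Joint ranges: [-2.63, 2.63], [-0.92, 2.1], [0.06, 2.66], [-1.3, 4.44], [0, 2.69], [-3.02, 3.02]. Speed limits (rad/s): [2.22, 2.22, 2.79, 3.14, 3.14, 3.14].

### API

Orientations are given as [roll, pitch, yaw] about the fixed x, y, z axes, in that order (R = Rz(yaw) Ry(pitch) Rx(roll)).
In Python, from rig import r gives the robot as it stands.
- The arm moves only by the tool carry_out, never from a script. Its arguments are lists of equal length, an entry for each row: "delta_pos": the shift along the tool's x, y, z in m, a list of three; "rot": the turn, a rotation vector about the tool's x, y, z in degrees, a list of three. A call has 1 to 8 rows; each row is the pose to reach, as a shift and turn from the pose commanded when the call began, along the tool's axes at that moment; what a row does not reach only later rows make up. A row lasts 1/8 s, in which the tool goes at most 62.5 mm and 10.7 degrees, less where a joint would pass 70% of its speed; a pose out of reach is approached as far as the arm can. A call with a gripper value outside its range is refused whole. "claw" is the finger opening in m, from 0 to 0.0854, set as the call begins (left out, the last holds). The fingers move at their own pace and stop on an object; "grip_force" is the grip in N (left out, the last holds). Time passes only in rows, so rows that repeat a pose let the fingers close. It gives the time, the measured TCP pose, the force, the opening and the grip force at its end, in the units of the state.
- r.sense(): the state, without advancing time (a new reading comes with each control period).
- r.grab_frame(name): name is "scene" or "top"; returns the picture (420x560x3 uint8, blue, green, red); there is no depth.
- r.camera_info(name): a dict with "fx", "fy", "cx", "cy" (pixels), "distortion" ([k1, k2, p1, p2, k3] as OpenCV has them; the pictures are not rectified), "pose" (4x4, takes a point from camera to world coordinates). Camera axes: x right, y down, z forward; pixel columns grow to the right and rows downward; lengths in mm; the calibration is good to about 2 mm. A picture is of the moment at which its call begins. camera_info takes no time and is no camera call.
- r.sign_off(): hands the job in; it is judged then, once.
Trained networks look in the newest picture that a camera, given by its name, has taken for a name from the list of things; names that differ only in an ending like _2 or _b are one class to them, and where a whole thing is asked for, a point or a joint stands for the part that bears it (a point fixed in the world has none). Each returns a list of dicts, best first, with "p" (0 to 1); they miss things now and then, are a little off and sometimes report something else, mostly with a low value. They report only what shows in the picture. A call takes as long as a camera call. They do not tell look-alikes from the thing itself.
- r.recognise(thing, camera): "box" ([left, top, right, bottom] in pixels, round what is visible of it).
- r.cut_out(thing, camera): "mask" (420x560 bool, what is visible of it) and "box" ([left, top, right, bottom] in pixels, round what is visible of it).
The state is a dict: "clock": time; "qpos": joint angles; "qvel": joint speeds; "joint_efforts": joint torques, N m; "eef_pos": TCP position; "tcp_rot": TCP orientation; "contact_force": force on the tool from outside, world axes, zero at the start; "wrist_torque": the same for the moment, N m; "opening": opening from 0.0 (shut) to 1.0 (fully open); "grasp_force": force on a finger pad.
Only numpy, scipy, OpenCV 4.12 (cv2) and the standard library are available. Lean on these libraries where they do the work, as an engineer would, in place of code of your own. Each camera call takes 0.05 s, during which the arm holds its last target. There are 200 camera calls.

### The job

Start a timed abacus drill using light fingertip presses only: first press the round switch on the chrome lamp foot, then (to free the beads) the bar-shaped bead-lock key on the end of the abacus, then the large round start key on the timer. Press each key lightly, at least about halfway down (it stays down when let go), in exactly that order; leave the timer's two small keys alone. Pick nothing up and do not shift the timer or anything else on the desk.

Things in the scene. Friction and masses are not known exactly. Their poses are not given: they have to be found in the camera images.
- lamp: desk lamp, fixed: round chrome foot 130 mm across, 18 mm high, origin at the centre of its underside; the mast rises from the foot at +48 mm in its own x and leans towards +x to a 150 mm wide light bar 264 mm high at x +108 mm. It stands at the back, left or right. Contact above 20 N with any of it is too hard
- lamp_switch_top (a point): centre of the top of the lamp's round white switch, 32 mm across; at lamp x -33 mm, 38 mm above the desk when up (20 mm proud of the foot); moves with the cap
- lamp_switch (a joint): travel of the lamp switch in m, 0 = up (as at the start), 0.010 = fully down; slides straight down 10 mm to a stop, resists with about 2.6 N at first rising to about 4.8 N, and stays where it is left. Its cap rides on a cushion spring (2 N per mm, up to 8 mm) that yields first and springs back, so for full travel the cap top is pushed down about 12.5 mm; pushing past about 18 mm is rigid; counts as pressed from 0.004
- abacus: abacus, fixed, lying flat: 110 mm (x) by 330 mm (y), 24 mm high, 13 rods along its x; origin at the centre of its underside; its +y end is a 44 mm wide wooden block with the bead-lock key. Contact above 20 N with any of it is too hard
- lock_key_top (a point): centre of the top of the white bar-shaped bead-lock key, 44 mm (x) by 26 mm (y); at abacus y +143 mm, 44 mm above the desk when up (20 mm proud of the block); moves with the cap
- lock_key (a joint): travel of the bead-lock key in m, 0 = up (as at the start), 0.010 = fully down; slides straight down 10 mm to a stop, resists with about 2.6 N at first rising to about 4.8 N, and stays where it is left. Its cap rides on a cushion spring (2 N per mm, up to 8 mm) that yields first and springs back, so for full travel the cap top is pushed down about 12.5 mm; pushing past about 18 mm is rigid; it only frees the beads inside the frame; counts as pressed from 0.004
- timer: loose grey homework timer on rubber feet, 80 mm (x) by 110 mm (y), 40 mm high, about 0.3 kg; origin at the centre of its underside. It stands at the back, on the other side from the lamp. Contact above 20 N with any of it is too hard
- timer_start_top (a point): centre of the top of the timer's large round white start key, 34 mm across; at timer x -15, y -28 mm, 60 mm above the desk when up (20 mm proud of the case); moves with the cap
- timer_start (a joint): travel of the start key in m, 0 = up (as at the start), 0.010 = fully down; slides straight down 10 mm to a stop, resists with about 2.6 N at first rising to about 4.8 N, and stays where it is left. Its cap rides on a cushion spring (2 N per mm, up to 8 mm) that yields first and springs back, so for full travel the cap top is pushed down about 12.5 mm; pushing past about 18 mm is rigid; counts as pressed from 0.004
- small_key_a_top (a point): top of a small round timer key, 12 mm across, 6 mm proud of the case, at timer x -24, y +14 mm; not to be pressed
- small_key_a (a joint): travel of that small key in m, 0 = up, 0.004 = down, springs back; above 0.002 is pressed
- small_key_b_top (a point): top of the other small timer key, alike, at timer x -24, y +38 mm; not to be pressed
- small_key_b (a joint): travel of that other small key in m, 0 = up, 0.004 = down, springs back; above 0.002 is pressed
- glass_cube: solid clear glass cube, 50 mm, 0.3 kg, loose, standing at the back between lamp and timer; origin at the centre of its underside; leave it alone
- pen_cup: green ceramic pen cup, 80 mm across, 100 mm high, with pens up to 170 mm high, loose, right of the abacus; origin at the centre of its underside; leave it alone
- eraser: white eraser 55 x 24 x 13 mm, loose, to the right, nearer the robot than the pen cup; origin at the centre of its underside; leave it alone
- glue_stick: upright glue stick 29 mm across, 88 mm high, loose, left of the abacus; origin at the centre of its underside; leave it alone
- sharpener: metal pencil sharpener 40 x 28 x 26 mm, loose, to the left; origin at the centre of its underside; leave it alone
Mind the look-alikes: they are no part of the job. There is more than one size of the timer; the job needs the middle-sized.

How it is judged (in metres and radians):
On the way, in this order (a step that is already met when the one before it is completed fails the run):
1. the lamp switch is pressed (value of joint lamp_switch above 0.004 m), for 0.1 s.
2. then the abacus bead-lock key is pressed (value of joint lock_key above 0.004 m), for 0.1 s.
3. then the timer's large start key is pressed (value of joint timer_start above 0.004 m), for 0.1 s.
At the end, for the whole second after the job is handed in: all three keys stay down by at least 3.7 mm of their 10 mm, the small keys are up (under 2 mm), the timer stands flat (0.1 rad) within 20 mm of its start, and every other loose thing is within 20 mm of its start (value of joint each of lamp_switch, lock_key, timer_start above 0.0037 m and value of joint each of small_key_a, small_key_b below 0.002 m and distance of each of timer, glass_cube, pen_cup, eraser, glue_stick, sharpener from where it was at the start of the episode below 0.02 m and angle between timer's own z axis and vertical below 0.1 rad); the robot touches nothing.
It fails at once if a key is pressed out of order (bead-lock key before lamp switch, or start key before bead-lock key) ((value of joint lock_key above 0.003 m and value of joint lamp_switch below 0.0035 m) or (value of joint timer_start above 0.003 m and value of joint lock_key below 0.0035 m)).
It fails at once if a small timer key is pressed (value of joint any of small_key_a, small_key_b above 0.002 m).
It fails at once if the lamp, abacus or timer is touched harder than 20 N (contact force between any of the fingers, the arm and lamp above 20 N or contact force between any of the fingers, the arm and abacus above 20 N or contact force between any of the fingers, the arm and timer above 20 N).
It fails at once if the timer is lifted, tipped or shifted more than 20 mm (distance of timer from where it was at the start of the episode above 0.02 m or height (world z) of timer above 0.01 m or angle between timer's own z axis and vertical above 0.2 rad).
It fails at once if another loose thing is lifted or shifted more than 20 mm (distance of any of glass_cube, pen_cup, eraser, glue_stick, sharpener from where it was at the start of the episode above 0.02 m).
It also fails if it takes over 56 s, if anything falls off the work surface, if the arm or the gripper's body presses on something with over 40 N, if the wrist force passes 120 N, or if a joint passes its speed limit or range.

## Working session

There is one attempt and no reset: what is moved stays moved. The work goes in short steps, Python scripts to look and compute and a tool call to move; the robot and the scene stay as the last step left them, time stands still between calls to the robot, and variables do not carry over. Pictures are saved under pics/ and viewed, at most 10 in all, crops included, and the job is handed in when it is done.

Besides the shell and the picture viewer there is one more tool, called by a JSON object that holds its "api" and its "payload", one argument or row to a line. carry_out: Moves the arm, as the interface text tells. Its arguments: {"type":"object","properties":{"delta_pos":{"type":"array","items":{"type":"array","items":{"type":"number"}}},"rot":{"type":"array","items":{"type":"array","items":{"type":"number"}}},"claw":{"type":"number"},"grip_force":{"type":"number"}},"required":["delta_pos","rot"]}

```bash
mkdir -p pics; cat > h.py <<'E'
import numpy as np, cv2
from rig import r
def ray(cam,uv,z):
    c=r.camera_info(cam);K=np.array([[c['fx'],0,c['cx']],[0,c['fy'],c['cy']],[0,0,1.]])
    p=cv2.undistortPoints(np.array([[uv]],float),K,np.array(c['distortion'],float))[0,0]
    T=np.array(c['pose']);d=T[:3,:3]@[p[0],p[1],1];o=T[:3,3]
    return o+d*(z-o[2])/d[2]
def proj(cam,P):
    c=r.camera_info(cam);K=np.array([[c['fx'],0,c['cx']],[0,c['fy'],c['cy']],[0,0,1.]])
    T=np.linalg.inv(np.array(c['pose']))
    return cv2.projectPoints(np.array(P,float).reshape(-1,1,3),cv2.Rodrigues(T[:3,:3])[0],T[:3,3],K,np.array(c['distortion'],float))[0][:,0]
E
python3 - <<'E'
from h import *
a=r.grab_frame("scene");b=r.grab_frame("top")
cv2.imwrite("pics/s.png",a);cv2.imwrite("pics/t.png",b)
print(r.tips_ahead,r.sense())
for c in("scene","top"):
    print(c,np.round(np.array(r.camera_info(c)['pose'])[:3],2).tolist(),r.camera_info(c)['fx'])
    for n in("lamp","lamp_switch_top","abacus","lock_key_top","timer","timer_start_top","small_key_a_top","glass_cube"):
        print(n,[(round(d['p'],2),np.round(d['box']).tolist()) for d in r.recognise(n,c)][:5])
E
```

```text
25.0 {'clock': 0.1, 'qpos': array([-1.24641299e+00,  3.53571092e-01,  1.63404001e+00, -1.77932947e-05,
        1.15518462e+00, -2.40928359e-03]), 'qvel': array([-0.00012553, -0.00018725, -0.00321801, -0.0004628 ,  0.00070836,
        0.00176485]), 'joint_efforts': array([-6.92785088e-04, -6.06353831e+01, -3.42820394e+01, -1.09305913e-05,
        3.99096723e-03, -1.75850555e-06]), 'eef_pos': array([ 200.49794882, -591.56649352,  255.65005027]), 'tcp_rot': array([-3.14038955e+00,  1.33713043e-05,  3.26799821e-01]), 'contact_force': array([0.52265042, 1.17661198, 0.38228758]), 'wrist_torque': array([-0.01854071, -0.05395316,  0.02015654]), 'grasp_force': 0.0, 'opening': 0.9995250387725492}
scene [[0.41, 0.79, -0.45, 1169.65], [0.91, -0.36, 0.2, -272.92], [-0.0, -0.5, -0.87, 1162.91]] 505.6258502233508
lamp [(0.96, [182.0, 248.0, 260.0, 302.0])]
lamp_switch_top [(0.59, [222.0, 255.0, 234.0, 263.0]), (0.47, [151.0, 182.0, 167.0, 200.0]), (0.45, [182.0, 251.0, 258.0, 301.0])]
abacus [(0.66, [209.0, 148.0, 336.0, 222.0])]
lock_key_top [(0.63, [311.0, 156.0, 327.0, 174.0])]
timer [(0.86, [36
[... 312 characters left out ...]
224.0, 253.0, 235.0, 266.0])]
top [[-0.02, -0.99, 0.13, 416.66], [-1.0, 0.02, -0.02, 10.81], [0.02, -0.13, -0.99, 1375.6]] 461.2521549550993
lamp [(0.61, [326.0, 121.0, 398.0, 205.0]), (0.41, [228.0, 240.0, 238.0, 258.0])]
lamp_switch_top []
abacus [(0.94, [223.0, 233.0, 340.0, 268.0])]
lock_key_top []
timer [(0.95, [141.0, 176.0, 170.0, 204.0]), (0.85, [184.0, 122.0, 238.0, 163.0]), (0.78, [185.0, 184.0, 224.0, 210.0]), (0.36, [339.0, 193.0, 345.0, 199.0])]
timer_start_top [(0.81, [187.0, 124.0, 203.0, 143.0]), (0.64, [210.0, 196.0, 220.0, 211.0]), (0.57, [156.0, 184.0, 164.0, 192.0]), (0.44, [264.0, 174.0, 287.0, 194.0])]
small_key_a_top []
glass_cube [(0.68, [267.0, 175.0, 287.0, 194.0])]
```

View pics/s.png

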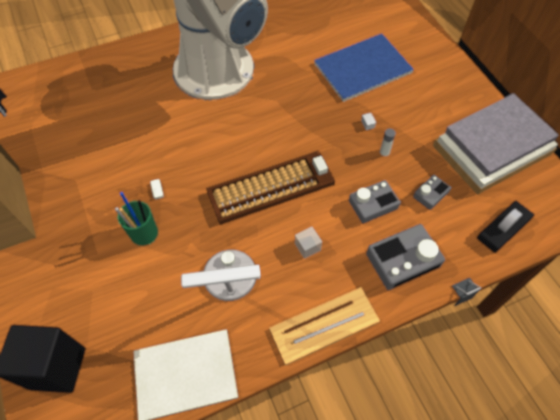

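View pics/t.png

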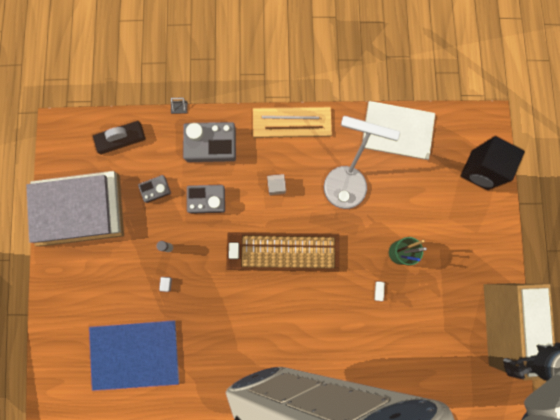

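The pictures show three timers: large at top (210,140), middle at (206,199), and small at (153,188). The lamp foot is at top (346,187) with its switch at (344,197). The lock key is at (234,251), and the middle timer's start key is at (214,202). In the scene view these are at (228,258), (319,165) and (363,195).

```bash
python3 - <<'E'
from h import *
a=cv2.imread("pics/s.png");b=cv2.imread("pics/t.png")
def blob(im,uv,w=14,s=None):
    x,y=uv;c=im[y-w:y+w+1,x-w:x+w+1].astype(int)
    m=((c.min(2)>185)).astype(np.uint8)
    n,l,st,ce=cv2.connectedComponentsWithStats(m)
    d=[np.hypot(*(ce[i]-w))+(99 if st[i,4]<15 else 0) for i in range(1,n)]
    i=1+int(np.argmin(d));return ce[i]+[x-w,y-w],st[i,2:].tolist()
for n,us,ut,z in(("lamp",(228,258),(344,197),38),("lock",(319,164),(234,251),44),("start",(363,194),(214,202),60)):
    for c,im,u in(("scene",a,us),("top",b,ut)):
        p,s=blob(im,u);print(n,c,p.round(1),s,ray(c,p,z).round(1))
for c,us in(("top",[(346,187)]),):
    for u in us: print("foot",ray(c,u,18).round())
for n in("timer","abacus","glass_cube","pen_cup","glue_stick","sharpener","eraser","lamp"):
    for d in r.cut_out(n,"top")[:3]:
        m=d['mask'].astype(np.uint8);q=cv2.boxPoints(cv2.minAreaRect(cv2.findNonZero(m)))
        z={"timer":40,"abacus":24,"glass_cube":50}.get(n,20)
        Q=np.array([ray("top",k,z)[:2] for k in q]);e=np.linalg.norm(np.diff(Q,axis=0),axis=1)
        print(n,round(d['p'],2),Q.mean(0).round(),e.round(),Q.round().tolist())
A=cv2.resize(b[160:280,130:270],None,fx=5,fy=5,interpolation=3)[:, :400]
A=cv2.resize(b[175:275,170:260],None,fx=5,fy=5,interpolation=3);B=cv2.resize(b[160:220,300:355],None,fx=5,fy=5,interpolation=3)
C=np.zeros((600,800,3),np.uint8);C[:500,:450]=A;C[:300,500:775]=B
D=cv2.resize(a[180:225,345:405],None,fx=5,fy=5,interpolation=3);C[320:545,480:780]=D
cv2.imwrite("pics/c.png",C)
E
```

```text
lamp scene [227.4 256.7] [14, 11, 127] [ 639.8 -195.4   38. ]
lamp top [349.7 192.8] [20, 23, 252] [ 648.6 -214.6   38. ]
lock scene [320.  163.2] [11, 13, 93] [487.9 130.1  44. ]
lock top [233.2 250.2] [9, 15, 124] [487.2 130.   44. ]
start scene [363.6 193.2] [12, 11, 106] [627.4 184.5  60. ]
start top [213.2 201.6] [11, 12, 97] [627.3 184.9  60. ]
foot [ 670. -207.   18.]
timer 0.97 [811. 198.] [153. 117. 151.] [[872.0, 275.0], [868.0, 122.0], [751.0, 123.0], [754.0, 274.0]]
timer 0.77 [675. 360.] [92. 70. 91.] [[693.0, 415.0], [723.0, 328.0], [657.0, 305.0], [628.0, 391.0]]
timer 0.72 [642. 209.] [112.  83. 111.] [[685.0, 265.0], [682.0, 153.0], [599.0, 153.0], [601.0, 264.0]]
abacus 0.87 [483. -12.] [112. 330. 112.] [[434.0, 154.0], [546.0, 151.0], [532.0, -179.0], [420.0, -173.0]]
abacus 0.16 [ 359. -292.] [53. 25. 53.] [[334.0, -276.0], [387.0, -283.0], [384.0, -308.0], [332.0, -301.0]]
glass_cube 0.53 [677.   3.] [49. 57. 49.] [[703.0, 29.0], [708.0, -19.0], [651.0, -24.0], [646.0, 24.0]]
pen_cup 0.76 [ 475. -380.] [106.  80. 105.] [[517.0, -329.0], [514.0, -435.0], [434.0, -430.0], [437.0, -325.0]]
sharpener 0.67 [393. 329.] [35. 43. 35.] [[415.0, 347.0], [414.0, 312.0], [371.0, 311.0], [371.0, 346.0]]
eraser 0.51 [ 358. -293.] [27. 55. 27.] [[386.0, -281.0], [385.0, -308.0], [330.0, -305.0], [331.0, -278.0]]
eraser 0.36 [634. 189.] [27. 27. 27.] [[648.0, 203.0], [647.0, 176.0], [620.0, 176.0], [621.0, 203.0]]
lamp 0.77 [ 734. -251.] [280. 179. 280.] [[628.0, -123.0], [894.0, -210.0], [840.0, -380.0], [575.0, -289.0]]
lamp 0.4 [682.   2.] [52. 61. 51.] [[710.0, 30.0], [715.0, -21.0], [654.0, -26.0], [649.0, 25.0]]
```

View pics/c.png

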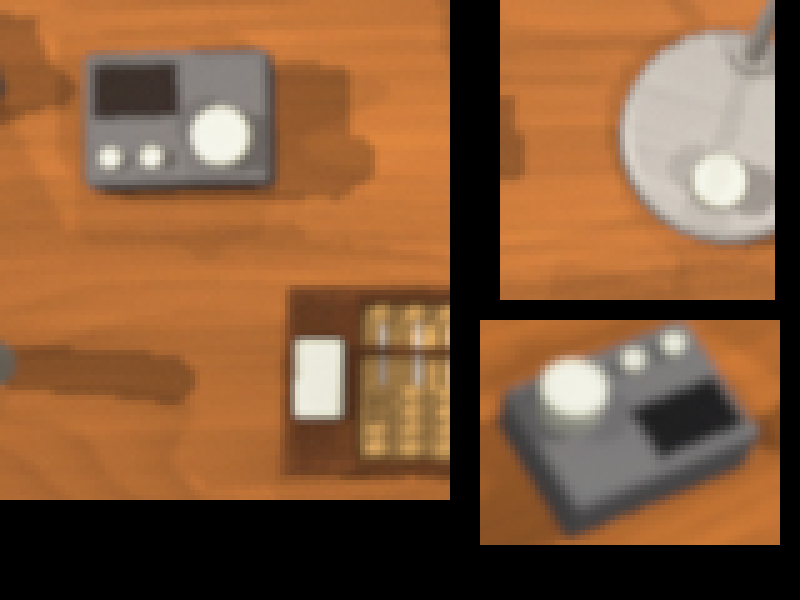

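The middle timer measures 112 x 83 mm, which matches the spec. The lamp switch sits at about crop pixel (718,181), which is top (343.6,196.2). The start key is to the right of the two small keys.

```bash
cat >> h.py <<'E'
def delta(x,y,z):
    from scipy.spatial.transform import Rotation as R
    s=r.sense();return (R.from_euler('xyz',s['tcp_rot']).as_matrix().T@(np.array([x,y,z])-s['eef_pos'])).round(1)
E
python3 - <<'E'
from h import *
print(ray("top",(343.6,196.2),38).round(1)); print(delta(640,-196,256))
E
```

```text
[ 638.9 -195.9   38. ]
[ 5.432e+02 -2.339e+02  3.000e-01]
```

{"api": "carry_out", "payload": {
  "delta_pos": [
    [0.055,-0.023,0],
    [0.11,-0.047,0],
    [0.165,-0.07,0],
    [0.22,-0.094,0],
    [0.275,-0.118,0],
    [0.33,-0.142,0],
    [0.385,-0.165,0],
    [0.44,-0.19,0]
  ],
  "rot": [
    [0,0,0],
    [0,0,0],
    [0,0,0],
    [0,0,0],
    [0,0,0],
    [0,0,0],
    [0,0,0],
    [0,0,0]
  ],
  "claw": 0,
  "grip_force": 20
}}

```text
clock: 2.3
eef_pos: [557.8, -269.3, 256.5]
tcp_rot: [3.141, -0.0, 0.327]
contact_force: [-0.4, -0.4, 0.3]
opening: -0.004
grasp_force: 0.0
```

```bash
python3 - <<'E'
from h import *
s=r.sense();print(s['clock'],s['eef_pos'],s['tcp_rot'],s['opening'],s['contact_force'],r.tips_ahead,delta(640,-196,256))
E
```

```text
2.3 [ 557.77289685 -269.30292106  256.48028913] [ 3.14112719e+00 -3.11960696e-04  3.26843860e-01] -0.00363309816352389 [-0.44134098 -0.40263006  0.3215986 ] 25.0 [101.4 -43.    0.5]
```

{"api": "carry_out", "payload": {
  "delta_pos": [
    [0.05,-0.022,0],
    [0.101,-0.043,0],
    [0.101,-0.043,0.05],
    [0.101,-0.043,0.1],
    [0.101,-0.043,0.14],
    [0.101,-0.043,0.16],
    [0.101,-0.043,0.16],
    [0.101,-0.043,0.16]
  ],
  "rot": [
    [0,0,0],
    [0,0,0],
    [0,0,0],
    [0,0,0],
    [0,0,0],
    [0,0,0],
    [0,0,0],
    [0,0,0]
  ]
}}

```text
clock: 3.3
eef_pos: [639.3, -198.0, 98.0]
tcp_rot: [3.14, -0.002, 0.327]
contact_force: [0.2, -0.0, 0.3]
opening: 0.001
grasp_force: 0.0
```

```bash
python3 - <<'E'
from h import *
s=r.sense();print(s['eef_pos'],s['contact_force'])
e=s['eef_pos'];P=[e-[0,0,25],[639.5,-196,38]]
a=r.grab_frame("scene");b=r.grab_frame("top")
print(proj("scene",P),proj("top",P))
C=np.zeros((400,800,3),np.uint8)
C[:,:400]=cv2.resize(a[210:310,180:280],(400,400),interpolation=3);C[:,400:]=cv2.resize(b[140:240,300:400],(400,400),interpolation=3)
cv2.imwrite("pics/l.png",C)
E
```

```text
[ 639.33670306 -198.01211522   97.99768337] [ 0.2020143  -0.03403734  0.29602188]
[[224.76935178 250.79996198]
 [227.12869294 256.69845126]] [[346.09587148 194.01236496]
 [343.61062566 196.00723291]]
```

View pics/l.png

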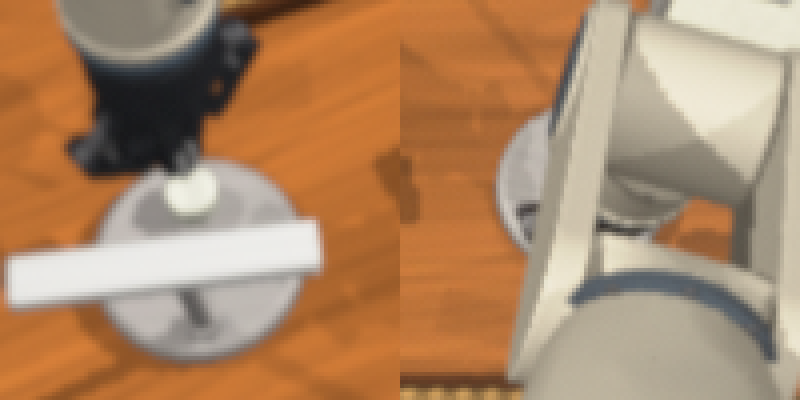

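The tip shows at scene (226,250), just above the white cap at (228,257). The lamp bar is clear. I'll press in small steps.

{"api": "carry_out", "payload": {
  "delta_pos": [
    [0,0,0.015],
    [0,0,0.028],
    [0,0,0.034],
    [0,0,0.037],
    [0,0,0.04],
    [0,0,0.04]
  ],
  "rot": [
    [0,0,0],
    [0,0,0],
    [0,0,0],
    [0,0,0],
    [0,0,0],
    [0,0,0]
  ]
}}

```text
clock: 4.15
eef_pos: [638.2, -197.6, 56.3]
tcp_rot: [-3.142, 0.0, 0.327]
contact_force: [-1.6, 0.4, 1.8]
opening: -0.002
grasp_force: 1.4
```

{"api": "carry_out", "payload": {
  "delta_pos": [
    [0,0,0.002],
    [0,0,0.004],
    [0,0,0.005],
    [0,0,0.005]
  ],
  "rot": [
    [0,0,0],
    [0,0,0],
    [0,0,0],
    [0,0,0]
  ]
}}

```text
clock: 4.65
eef_pos: [638.4, -197.6, 51.3]
tcp_rot: [3.141, -0.0, 0.327]
contact_force: [-0.8, 0.9, 3.8]
opening: -0.002
grasp_force: 2.2
```

{"api": "carry_out", "payload": {
  "delta_pos": [
    [0,0,0.001],
    [0,0,0.002],
    [0,0,0.002]
  ],
  "rot": [
    [0,0,0],
    [0,0,0],
    [0,0,0]
  ]
}}

```text
clock: 5.03
eef_pos: [638.4, -197.6, 49.5]
tcp_rot: [3.141, -0.0, 0.327]
contact_force: [-2.1, 0.5, 7.6]
opening: -0.002
grasp_force: 3.5
```

The force rose to 7.6 N, so the switch is at its stop. Lifting and moving on to the lock key.

{"api": "carry_out", "payload": {
  "delta_pos": [
    [0,0,-0.04],
    [0,0,-0.09],
    [0,0,-0.14],
    [0,0,-0.15],
    [0,0,-0.15]
  ],
  "rot": [
    [0,0,0],
    [0,0,0],
    [0,0,0],
    [0,0,0],
    [0,0,0]
  ]
}}

```text
clock: 5.65
eef_pos: [638.4, -197.7, 199.4]
tcp_rot: [3.141, -0.001, 0.327]
contact_force: [-0.2, -0.9, 0.2]
opening: -0.0
grasp_force: 0.0
```

```bash
python3 - <<'E'
from h import *
print(r.sense()['eef_pos'],delta(487.5,130,200),delta(487.5,130,100))
a=r.grab_frame("scene");cv2.imwrite("pics/l2.png",a)
print(ray("scene",(227.4,256.7),38),r.recognise("lamp_switch_top","scene")[:2])
E
```

```text
[ 638.39198536 -197.65818437  199.4180465 ] [ -37.7 -358.8   -0.8] [ -37.8 -358.8   99.2]
[ 639.77696611 -195.40073292   38.        ] [{'box': [221.5, 253.5, 233.6, 266.0], 'p': 0.71}]
```

{"api": "carry_out", "payload": {
  "delta_pos": [
    [-0.006,-0.055,0],
    [-0.012,-0.11,0],
    [-0.017,-0.165,0],
    [-0.023,-0.22,0],
    [-0.029,-0.275,0],
    [-0.035,-0.33,0],
    [-0.038,-0.359,0],
    [-0.038,-0.359,0]
  ],
  "rot": [
    [0,0,0],
    [0,0,0],
    [0,0,0],
    [0,0,0],
    [0,0,0],
    [0,0,0],
    [0,0,0],
    [0,0,0]
  ]
}}

```text
clock: 6.75
eef_pos: [485.4, 131.5, 197.8]
tcp_rot: [-3.141, 0.003, 0.33]
contact_force: [0.2, -0.2, -0.1]
opening: 0.004
grasp_force: 0.0
```

```bash
python3 - <<'E'
from h import *
print(r.sense()['eef_pos'],delta(487.5,130,90))
a=r.grab_frame("scene")
cv2.imwrite("pics/l3.png",np.hstack([cv2.resize(a[225:305,180:270],(450,400),interpolation=3),cv2.resize(a[130:230,280:360],(320,400),interpolation=3)]))
E
```

```text
[485.35392126 131.45238152 197.78503357] [  1.9   2.1 107.8]
```

View pics/l3.png

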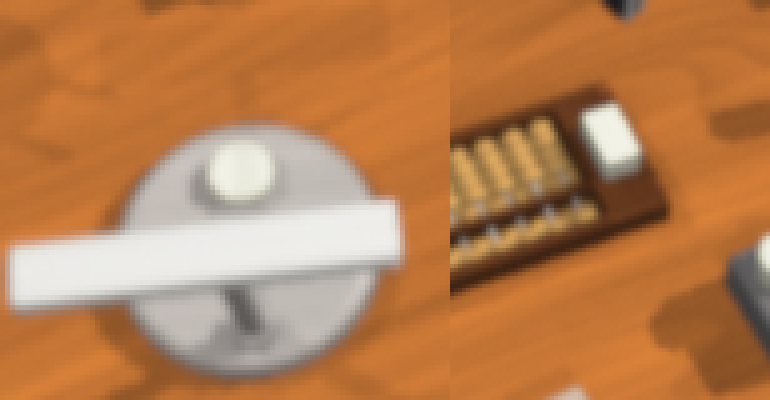

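The lamp switch cap in the crop at (240,170) seems to sit lower. I'll check that numerically before pressing the lock key.

```bash
python3 - <<'E'
from h import *
o=cv2.imread("pics/s.png");n=cv2.imread("pics/l2.png");m=r.grab_frame("scene")
print(proj("scene",[[639.5,-196,38],[639.5,-196,28]]))
for i in(o,n,m):
    c=(i[248:270,216:240].min(2)>185).astype(np.uint8);k=cv2.connectedComponentsWithStats(c);j=1+np.argmax(k[2][1:,4]);print(k[3][j]+[216,248],k[2][j])
E
```

```text
[[227.12869294 256.69845126]
 [227.55476916 258.40354457]]
[227.4015748  256.70866142] [  5   4  14  11 127]
[227.89473684 258.12781955] [  6   5  13  12 133]
[227.69620253 257.78481013] [  0   5  24  12 158]
```

{"api": "carry_out", "payload": {
  "delta_pos": [
    [0.0,0.0,0.05],
    [0,0,0.09],
    [0,0,0.1],
    [0,0,0.1]
  ],
  "rot": [
    [0,0,0],
    [0,0,0],
    [0,0,0],
    [0,0,0]
  ]
}}

```text
clock: 7.35
eef_pos: [487.2, 129.5, 99.1]
tcp_rot: [-3.142, 0.001, 0.326]
contact_force: [0.6, -0.0, -0.0]
opening: 0.0
grasp_force: 0.0
```

The cap is about 1.4 px lower, roughly 8 mm, so the switch is pressed. Now the lock key.

{"api": "carry_out", "payload": {
  "delta_pos": [
    [0,0,0.018],
    [0,0,0.028],
    [0,0,0.034],
    [0,0,0.038],
    [0,0,0.041],
    [0,0,0.041]
  ],
  "rot": [
    [0,0,0],
    [0,0,0],
    [0,0,0],
    [0,0,0],
    [0,0,0],
    [0,0,0]
  ]
}}

```text
clock: 8.1
eef_pos: [487.6, 130.3, 58.6]
tcp_rot: [3.141, -0.001, 0.327]
contact_force: [0.8, -0.5, 4.5]
opening: -0.004
grasp_force: 1.9
```

{"api": "carry_out", "payload": {
  "delta_pos": [
    [0,0,0.001],
    [0,0,0.002],
    [0,0,0.002]
  ],
  "rot": [
    [0,0,0],
    [0,0,0],
    [0,0,0]
  ]
}}

```text
clock: 8.48
eef_pos: [487.5, 130.3, 56.5]
tcp_rot: [3.141, -0.001, 0.327]
contact_force: [3.1, -2.7, 5.5]
opening: -0.001
grasp_force: 2.5
```

Pushed down 12.5 mm at 5.5 N, so the lock key is essentially at its stop. Lifting.

{"api": "carry_out", "payload": {
  "delta_pos": [
    [0,0,-0.04],
    [0,0,-0.09],
    [0,0,-0.12],
    [0,0,-0.12]
  ],
  "rot": [
    [0,0,0],
    [0,0,0],
    [0,0,0],
    [0,0,0]
  ]
}}

```text
clock: 8.98
eef_pos: [487.5, 130.7, 178.0]
tcp_rot: [-3.141, -0.003, 0.327]
contact_force: [-0.3, 0.4, 0.2]
opening: 0.001
grasp_force: 0.0
```

```bash
python3 - <<'E'
from h import *
print(r.sense()['eef_pos'],delta(627.3,183.5,176.5))
o=cv2.imread("pics/s.png");m=r.grab_frame("scene")
print(proj("scene",[[487.5,130,44],[487.5,130,34]]))
for i in(o,m):
    c=(i[150:182,306:334].min(2)>185).astype(np.uint8);k=cv2.connectedComponentsWithStats(c);j=1+np.argmax(k[2][1:,4]);print(k[3][j]+[306,150],k[2][j])
E
```

```text
[487.54468253 130.68103211 177.97669608] [149.3  -5.2   1.9]
[[319.95230214 163.1320308 ]
 [319.74993323 165.26946344]]
[320.04301075 163.22580645] [ 9  7 11 13 93]
[319.66071429 165.3125    ] [  8   9  13  14 112]
```

The lock key is down about 10 mm. Next is the timer.

{"api": "carry_out", "payload": {
  "delta_pos": [
    [0.05,-0.002,0],
    [0.1,-0.004,0],
    [0.149,-0.005,0],
    [0.149,-0.005,0.03],
    [0.149,-0.005,0.06],
    [0.149,-0.005,0.06],
    [0.149,-0.005,0.06]
  ],
  "rot": [
    [0,0,0],
    [0,0,0],
    [0,0,0],
    [0,0,0],
    [0,0,0],
    [0,0,0],
    [0,0,0]
  ]
}}

```text
clock: 9.9
eef_pos: [626.2, 182.8, 116.0]
tcp_rot: [-3.141, 0.001, 0.327]
contact_force: [0.3, 0.0, 0.4]
opening: -0.001
grasp_force: 0.0
```

```bash
python3 - <<'E'
from h import *
e=r.sense()['eef_pos'];print(e);print(proj("scene",[e-[0,0,25]]))
a=r.grab_frame("scene");cv2.imwrite("pics/t3.png",cv2.resize(a[150:230,330:420],(720,600)[:2],interpolation=3))
E
```

```text
[626.24562047 182.79879876 116.04717093]
[[364.39227506 186.49458782]]
```

View pics/t3.png

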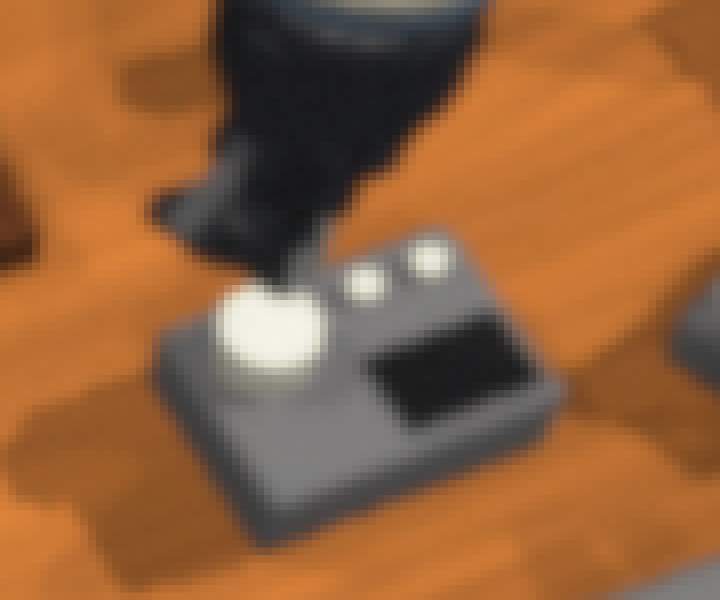

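The tip is at crop (275,285), right over the start key at (270,330) and clear of the small keys. Pressing.

{"api": "carry_out", "payload": {
  "delta_pos": [
    [0,0,0.018],
    [0,0,0.028],
    [0,0,0.034],
    [0,0,0.038],
    [0,0,0.041],
    [0,0,0.042],
    [0,0,0.042]
  ],
  "rot": [
    [0,0,0],
    [0,0,0],
    [0,0,0],
    [0,0,0],
    [0,0,0],
    [0,0,0],
    [0,0,0]
  ]
}}

```text
clock: 10.82
eef_pos: [626.5, 182.8, 74.4]
tcp_rot: [-3.142, 0.0, 0.327]
contact_force: [-1.7, -0.6, 3.9]
opening: -0.004
grasp_force: 2.0
```

{"api": "carry_out", "payload": {
  "delta_pos": [
    [0,0,0.001],
    [0,0,0.002],
    [0,0,0.002]
  ],
  "rot": [
    [0,0,0],
    [0,0,0],
    [0,0,0]
  ]
}}

```text
clock: 11.2
eef_pos: [626.6, 182.8, 72.4]
tcp_rot: [3.142, -0.0, 0.327]
contact_force: [-2.4, -1.0, 4.4]
opening: -0.0
grasp_force: 2.7
```

{"api": "carry_out", "payload": {
  "delta_pos": [
    [0,0,-0.03],
    [0,0,-0.08],
    [0,0,-0.13],
    [-0.05,0,-0.14],
    [-0.1,0,-0.14],
    [-0.15,0,-0.14],
    [-0.15,0,-0.14]
  ],
  "rot": [
    [0,0,0],
    [0,0,0],
    [0,0,0],
    [0,0,0],
    [0,0,0],
    [0,0,0],
    [0,0,0]
  ]
}}

```text
clock: 12.08
eef_pos: [481.5, 133.7, 212.0]
tcp_rot: [-3.142, 0.001, 0.327]
contact_force: [0.9, -0.9, -0.2]
opening: -0.0
grasp_force: 0.0
```

```bash
python3 - <<'E'
from h import *
o=cv2.imread("pics/s.png");m=r.grab_frame("scene");cv2.imwrite("pics/f.png",m)
print(proj("scene",[[627.4,184.5,60],[627.4,184.5,50]]))
for x,y,X,Y in((352,182,374,206),(306,150,334,182),(216,248,240,270)):
  for i in(o,m):
    c=(i[y:Y,x:X].min(2)>185).astype(np.uint8);k=cv2.connectedComponentsWithStats(c);j=1+np.argmax(k[2][1:,4]);print(k[3][j]+[x,y],k[2][j])
E
```

```text
[[363.60413182 193.14380005]
 [363.09994355 195.18997563]]
[363.60377358 193.16037736] [  6   6  12  11 106]
[362.96296296 195.12037037] [  5   8  13  11 108]
[320.04301075 163.22580645] [ 9  7 11 13 93]
[319.66071429 165.3125    ] [  8   9  13  14 112]
[227.4015748  256.70866142] [  5   4  14  11 127]
[227.07333333 257.92      ] [  0   5  19  12 150]
```

View pics/f.png

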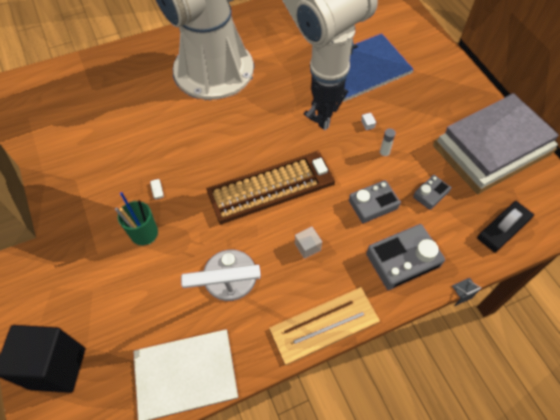

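The three caps are down at (228,258), (320,165) and (363,195). Nothing else has moved and the arm is clear, so I'm handing in.

```bash
python3 -c "
from rig import r
print(r.sign_off())"
```

```text
the job is handed in; nothing more can be done
None
```

I pressed the lamp switch, then the bead-lock key, then the middle timer's start key; the camera shows all three staying down and nothing else visibly moved, and the job is handed in (no verdict was returned).

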